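# Seat the reagent carousel on its keyed spindle and load a bottle

## Task

The four-cup reagent carousel is sitting high on its drive spindle because its keyway is not over the key. Turn it by its bar handle, without lifting it off the spindle, until it drops fully home on the drive; then take the dropper bottle that stands alone in a green tray and set it down gently, upright, in any one of the carousel's cups. Leave the jar, the mortar and the test-tube rack where they are.

Things in the scene. Friction and masses are not known exactly. Their poses are not given: they have to be found in the camera images.
- drive: the drive unit, fixed on the bench: a low white housing 235 x 170 mm, 42 mm high, under the carousel. Origin on the bench plane on the spindle's axis; housing from x -100 to +135 mm, y -85 to +85. +x is the direction of the key; a black index post (12 x 10 mm, top 65 mm above the bench) stands 114 mm out from the axis in that direction, just outside the carousel.
- spindle (a point): spindle axis at the top face of the drive's flange (dark steel disc, 72 mm diameter, 50 mm above the bench) on which the hub must sit. +x towards the key, z up. The fixed upright spindle, 20 mm diameter, rises 55 mm above this point and does not turn. The key is a rib 6 mm wide with a rounded top, on its +x side out to 18 mm from the axis, up to 14 mm above this point.
- carousel_handle (a point): centre of the carousel's bar handle, on the carousel's axis: aluminium, 64 mm long (x), 16 mm wide (y), 42 mm tall (21 mm above and below this point), standing on the hub's flat round top, 52 mm diameter. The hub's underside is 83 mm below this point. +x towards the pointer, z up. The carousel is loose, grey plastic, about 0.5 kg.
- keyway (a point): centre of the hub's underside, on the carousel's axis; +x towards the keyway. Hub 48 mm wide; blind bore 22 mm wide, 58 mm deep; keyway 9.5 mm wide in the bore's +x wall. At the start the hub rests on the key, up to 14 mm too high and slightly tilted, with +x 0.45 to 1.45 rad counter-clockwise (from above) of the key; within about 0.1 rad of the key it falls home by its own weight when let go.
- pointer (a point): tip of the carousel's pointer bar, 93 mm from the axis on the keyway's side (+x), 18 mm above the hub's underside, 16 mm wide at the tip. When the carousel is turned right it stands opposite the index post.
- bottle_center (a point): centre (half-way up) of the dropper bottle: a white plastic round bottle with a yellow cap and short pointed spout, standing in the green tray. Body 40 mm diameter up to 62 mm, cap 25 mm diameter from 68 to 82 mm, spout to 100 mm; about 0.1 kg. z up along the bottle; the bottom is 50 mm below this point. The bottle may be held anywhere on its body.
- tray: the green plastic tray that holds the bottle, fixed on the bench: 200 x 170 mm, wall 18 mm high and 4 mm thick, floor 4 mm thick. Origin at the centre of its underside.
- cup0 (a point): centre of the inner floor of a carousel cup, 74 mm from the carousel's axis, at +45 degrees from the pointer (counter-clockwise positive from above). Open round cup, inner diameter 49 mm, outer 56 mm, rim 17 mm above this floor. It turns with the carousel.
- cup1 (a point): centre of the inner floor of a carousel cup, 74 mm from the carousel's axis, at +135 degrees from the pointer (counter-clockwise positive from above). Open round cup, inner diameter 49 mm, outer 56 mm, rim 17 mm above this floor. It turns with the carousel.
- cup2 (a point): centre of the inner floor of a carousel cup, 74 mm from the carousel's axis, at -135 degrees from the pointer (counter-clockwise positive from above). Open round cup, inner diameter 49 mm, outer 56 mm, rim 17 mm above this floor. It turns with the carousel.
- cup3 (a point): centre of the inner floor of a carousel cup, 74 mm from the carousel's axis, at -45 degrees from the pointer (counter-clockwise positive from above). Open round cup, inner diameter 49 mm, outer 56 mm, rim 17 mm above this floor. It turns with the carousel.
- jar: a brown glass jar with a white cap and blank label, 62 mm diameter, 120 mm tall, standing; origin at the centre of its underside
- mortar: a white porcelain mortar, 124 mm across the rim, 65 mm tall, with its pestle leaning in it (one piece, to about 130 mm high); origin at the centre of its underside
- rack: an empty white test-tube rack, 180 x 60 mm, 63 mm tall; origin at the centre of its underside
Things that resemble listed ones, but are neither listed nor needed, are in the scene too. Leave any blue, pink or purple look-alike of the part that bears bottle_center alone.

How it is judged:
By the outcome, as a careful person would: the job done as asked, in the order asked, and still so for the second after the job is handed in, with the robot touching nothing.
It also fails if it takes over 58 s, if anything falls off the work surface, if the arm or the gripper's body presses on something with over 40 N, if the wrist force passes 120 N, or if a joint passes its speed limit or range.

## Robot

A 7-joint arm with a two-finger parallel gripper is mounted at the origin on the work surface. World frame = base frame: x ahead of the robot, y to its left, z up, the work surface at z = 0. Lengths are in m, angles in rad, forces in N, time in s.
With the tool pointing down it reaches from about 0.4 to 0.925 m from the base axis. Payload 5.6 kg.
Tool frame: the origin (TCP) lies midway between the tips of the shut fingers; the grasp point (between the pads) lies 19 mm behind it; z points along the fingers, y is the direction in which the jaws open and shut (so a half turn about z gives the same grasp; the last joint's range is limited). The gripper opens to 85 mm and grips with 20 to 120 N. Pads are 22 mm wide; open, the fingers measure 114 mm over their backs; the gripper's body (76 mm by 85 mm) begins 54 mm behind the grasp point. The pads swing forward as they close: fully open they stand 13 mm farther back than shut.
Start: joints at [1.128, 0.468, -0.012, 1.603, 0.006, 1.071, -0.056], TCP at [0.253, -0.599, 0.231] pointing down, gripper open.
Joint ranges: [-2.53, 2.53], [-0.31, 2.02], [-1.57, 1.55], [0.28, 2.44], [-1.29, 4.43], [0.15, 1.84], [-2.92, 2.92]. Speed limits (rad/s): [2.57, 2.57, 3.14, 3.14, 3.14, 3.14, 3.14].

## Interface

Orientations are given as a 3x3 rotation matrix whose columns are the frame's x, y, z axes.
In Python, from workcell import get_state, camera, sign_off gives the robot as it stands. The module is installed in compiled form; this text tells all that it offers.
- The arm moves only by the shell command python3 -m crank 'ROWS'. ROWS is JSON, a list of rows, each an object with "dp": the shift along the world's x, y, z in units of 30 mm (1.0 is 30 mm), a list of three; "angular": the turn, a rotation vector about the world's x, y, z in degrees, a list of three; "jaw": the opening, from -1 (shut) to 1 (fully open). A call has 1 to 20 rows; each row is the pose to reach, as a shift and turn from the pose commanded when the call began; what a row does not reach only later rows make up. A row lasts 1/10 s, in which the tool goes at most 50 mm and 8.59 degrees, less where a joint would pass 70% of its speed; a pose out of reach is approached as far as the arm can. A call with a gripper value outside its range is refused whole. The fingers move at their own pace and stop on an object; the grip force is fixed at half the most. Time passes only in rows, so rows that repeat a pose let the fingers close. It gives the time, the measured TCP pose, the force and the opening at its end, in the units of the state.
- get_state(): the state, without advancing time (a new reading comes with each control period).
- camera(name): name is "scene" or "top"; returns a dict with "image" (400x640x3 uint8, red, green, blue), "z_map" (400x640 float32, m along the optical axis (not along the pixel's ray), 0 where there is no reading), "mtx" (3x3 intrinsics, pixels), "k1" (the pictures are not rectified: a ray, as slopes to the right and down, at radius r is drawn at 1 + k1 r^2 times it, then the intrinsics apply), "rvec" (rotation vector, rad) and "tvec" (3), from world to camera coordinates, as OpenCV has them. Camera axes: x right, y down, z forward; pixel columns grow to the right and rows downward; lengths in m; the calibration is good to about 2 mm. A picture is of the moment at which its call begins.
- sign_off(): hands the job in, once; it reports no verdict.
The state is a dict: "time": time; "qpos": joint angles; "qd": joint speeds; "joint_efforts": joint torques, N m; "tool_pos": TCP position; "tcp_rot": TCP orientation; "contact_force": force on the tool from outside, world axes, zero at the start; "ft_torque": the same for the moment, N m; "opening": opening from 0.0 (shut) to 1.0 (fully open).
Only numpy, scipy, OpenCV 4.12 (cv2) and the standard library are available. Lean on these libraries where they do the work, as an engineer would, in place of code of your own. Each camera call takes 0.05 s, during which the arm holds its last target.

## Working session

There is one attempt and no reset: what is moved stays moved. The work goes in short steps, Python scripts to look and compute and a shell command to move; the robot and the scene stay as the last step left them, time stands still between calls to the robot, and variables do not carry over. Pictures are saved under pics/ and viewed, and the job is handed in when it is done.

```bash
mkdir -p pics; cat > h.py <<'E'
import numpy as np, cv2
from workcell import get_state, camera
def snap(name,fn):
    c=camera(name); np.savez(f'/tmp/{fn}.npz',**{k:np.array(v) for k,v in c.items()})
    cv2.imwrite(f'pics/{fn}.png',cv2.cvtColor(c['image'],cv2.COLOR_RGB2BGR)); return c
def load(fn): return np.load(f'/tmp/{fn}.npz')
def dist(c): return np.array([float(c['k1']),0,0,0,0])
def rays(c,uv):
    uv=np.array(uv,float).reshape(-1,1,2)
    p=cv2.undistortPoints(uv,c['mtx'],dist(c)).reshape(-1,2)
    return np.c_[p,np.ones(len(p))]
def pt(c,uv):  # by depth
    R=cv2.Rodrigues(c['rvec'])[0]; r=rays(c,uv)
    z=np.array([c['z_map'][int(round(v)),int(round(u))] for u,v in np.array(uv).reshape(-1,2)])
    return (r*z[:,None]-np.array(c['tvec']).reshape(1,3))@R
def onz(c,uv,h):
    R=cv2.Rodrigues(c['rvec'])[0]; d=rays(c,uv)@R; o=-R.T@np.array(c['tvec']).reshape(3)
    return o+d*((h-o[2])/d[:,2])[:,None]
def cloud(c):
    z=c['z_map']; v,u=np.mgrid[0:400,0:640]; 
    uv=np.c_[u.ravel(),v.ravel()].astype(float)
    R=cv2.Rodrigues(c['rvec'])[0]; r=rays(c,uv)
    P=(r*z.reshape(-1,1)-np.array(c['tvec']).reshape(1,3))@R
    return P.reshape(400,640,3), z>0
def proj(c,P): return cv2.projectPoints(np.array(P,float).reshape(-1,1,3),c['rvec'],c['tvec'],c['mtx'],dist(c))[0].reshape(-1,2)
E
python3 - <<'E'
from h import *
for n in('scene','top'):
    c=snap(n,n+'0'); print(n,c['mtx'],c['k1'],-cv2.Rodrigues(c['rvec'])[0].T@np.array(c['tvec']).reshape(3))
print({k:np.round(v,3) for k,v in get_state().items()})
E
```

```text
scene [[393.06678086   0.         322.40418732]
 [  0.         393.06678086 201.38715123]
 [  0.           0.           1.        ]] 0.03369063494954802 [ 1.08637527 -0.40640462  0.96625557]
top [[365.17252234   0.         319.91337801]
 [  0.         365.17252234 200.07270421]
 [  0.           0.           1.        ]] -0.03932722104541685 [ 0.37616553 -0.02304775  1.39381839]
{'time': np.float64(0.1), 'qpos': array([ 1.128,  0.468, -0.012,  1.604,  0.006,  1.071, -0.056]), 'qd': array([ 0.   , -0.003,  0.001, -0.003,  0.   ,  0.   ,  0.001]), 'joint_efforts': array([ 1.0000e-03, -5.3351e+01,  2.1000e-02, -2.5197e+01,  1.1000e-02,
        4.0000e-03,  0.0000e+00]), 'tool_pos': array([ 0.253, -0.598,  0.23 ]), 'tcp_rot': array([[ 0.921,  0.389, -0.001],
       [ 0.389, -0.921,  0.001],
       [-0.   , -0.002, -1.   ]]), 'contact_force': array([-0.023, -0.942, -0.197]), 'ft_torque': array([-0.001, -0.006, -0.036]), 'opening': np.float64(0.999)}
```

View pics/scene0.png

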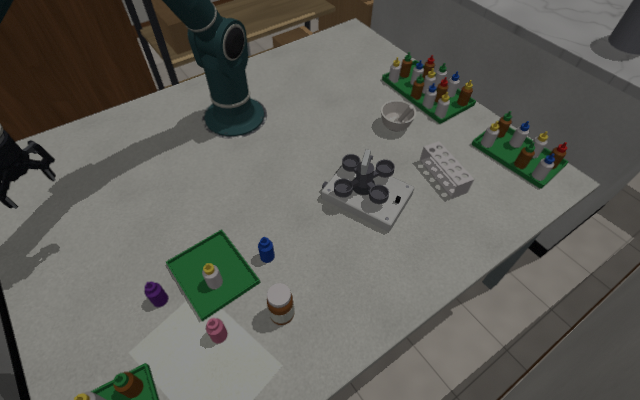

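View pics/top0.png

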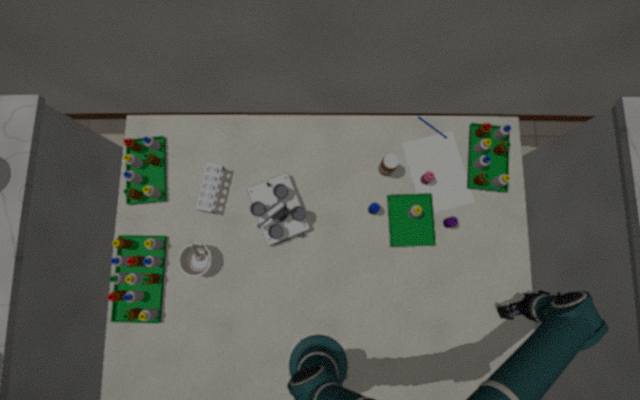

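Scene view: carousel around (363,180), bottle at (211,275) in a tray with nothing else. Top view: carousel at (280,210), bottle at (416,211). I'll enlarge both.

```bash
python3 - <<'E'
from h import *
a=cv2.imread('pics/top0.png')[165:255,230:330]; b=cv2.imread('pics/scene0.png')[135:235,310:425]
cv2.imwrite('pics/c1.png',cv2.resize(a,(660,594),interpolation=cv2.INTER_CUBIC))
cv2.imwrite('pics/c2.png',cv2.resize(b,(690,600),interpolation=cv2.INTER_CUBIC))
c=load('top0');s=load('scene0')
print(pt(s,[(366,158),(396,200),(211,266)]),pt(c,[(282,212),(416,211)]))
E
```

```text
[[ 0.54993331  0.14443796  0.16855223]
 [ 0.65363685  0.18783236  0.05448836]
 [ 0.55899409 -0.34929461  0.08825276]] [[ 0.54056297  0.13161586  0.12374164]
 [ 0.55405084 -0.34902858  0.07999771]]
```

View pics/c1.png

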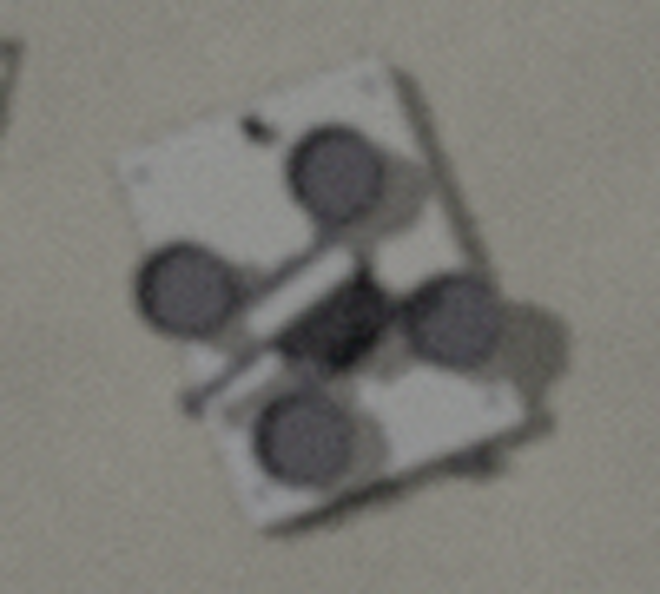

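View pics/c2.png

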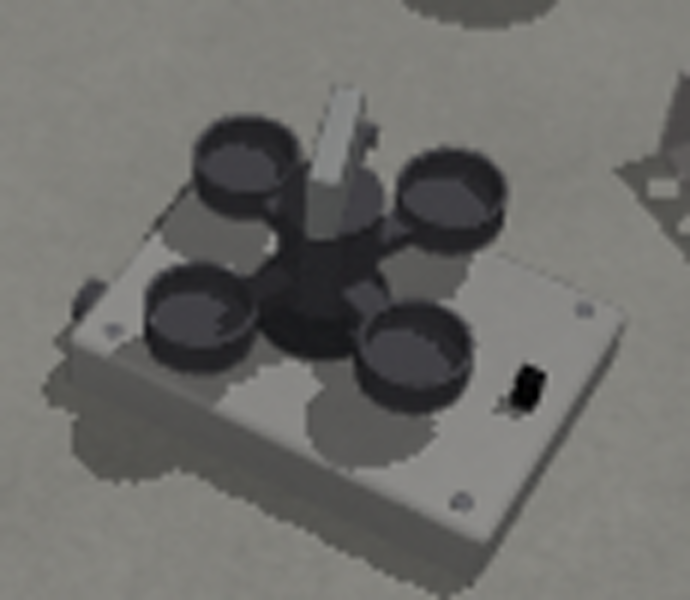

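```bash
python3 - <<'E'
from h import *
c=load('top0');s=load('scene0')
k=lambda x,y:(230+x/6.6-.42,165+y/6.6-.42)
k2=lambda x,y:(310+x/6-.42,135+y/6-.42)
H=onz(c,[k(125,160),k(385,65),k(525,420),k(265,530)],.042);print('housing top',H)
H2=onz(s,[k2(625,315),k2(485,540),k2(75,335)],.042);print('housing scene',H2)
print('post',onz(c,[k(258,128)],.065),onz(s,[k2(528,378)],.065),pt(s,[k2(528,378)]))
C=[(335,172),(186,290),(452,320),(303,437)]
print('cup depth',pt(c,[k(*x) for x in C]))
C2=[(245,160),(450,190),(415,345),(200,310)]
print('cup scene',pt(s,[k2(*x) for x in C2]))
print('handle top',pt(c,[k(340,265),k(300,293),k(262,320)]),pt(s,[k2(345,100),k2(335,165)]))
print('ptr',pt(c,[k(193,405),k(215,388),k(240,370)]),pt(s,[k2(370,135),k2(90,295)]))
P,m=cloud(s)
sel=m&(np.hypot(P[...,0]-.565,P[...,1]-.135)<.14)&(P[...,2]>.155); 
print(P[sel].round(3))
E
```

```text
housing top [[0.63845852 0.27122127 0.042     ]
 [0.69531417 0.12303056 0.042     ]
 [0.49144996 0.03912567 0.042     ]
 [0.42841546 0.18366265 0.042     ]]
housing scene [[0.6418363  0.2736785  0.042     ]
 [0.70393108 0.1237662  0.042     ]
 [0.49229108 0.0376918  0.042     ]]
post [[0.65294882 0.1914841  0.065     ]] [[0.65466275 0.19073023 0.065     ]] [[0.65786238 0.18630458 0.07167963]]
cup depth [[0.62549921 0.1454691  0.07821702]
 [0.5591639  0.22723634 0.07307723]
 [0.54411537 0.07916168 0.07007703]
 [0.47845767 0.15998134 0.07022469]]
cup scene [[0.46616634 0.16433101 0.06941851]
 [0.54654881 0.23336702 0.07538846]
 [0.61432153 0.1513498  0.07756094]
 [0.53219043 0.08427047 0.06906976]]
handle top [[0.56072376 0.13082787 0.16134489]
 [0.54460221 0.14984831 0.17073396]
 [0.53101008 0.16966599 0.16633002]] [[0.5294603  0.16569389 0.16560111]
 [0.56078942 0.13340782 0.16835886]]
ptr [[0.49432105 0.21907952 0.08314249]
 [0.5032374  0.20636673 0.08859247]
 [0.51384395 0.19399499 0.08269091]] [[0.49988111 0.21802683 0.08478975]
 [0.47201466 0.06181907 0.03674784]]
[[0.524 0.162 0
[... 1658 characters left out ...]
0.17 ]
 [0.554 0.123 0.165]
 [0.558 0.124 0.168]
 [0.559 0.126 0.168]
 [0.561 0.128 0.168]
 [0.563 0.13  0.169]
 [0.565 0.132 0.169]
 [0.564 0.136 0.166]
 [0.559 0.12  0.167]
 [0.559 0.123 0.165]
 [0.562 0.124 0.168]
 [0.565 0.124 0.17 ]
 [0.565 0.128 0.168]
 [0.568 0.13  0.169]
 [0.562 0.14  0.157]
 [0.558 0.121 0.162]
 [0.562 0.12  0.166]
 [0.563 0.123 0.165]
 [0.565 0.125 0.166]
 [0.568 0.126 0.168]
 [0.569 0.129 0.167]
 [0.56  0.119 0.161]
 [0.562 0.121 0.162]
 [0.564 0.123 0.161]
 [0.567 0.123 0.165]
 [0.568 0.127 0.163]
 [0.571 0.128 0.165]
 [0.561 0.119 0.157]
 [0.564 0.12  0.159]
 [0.565 0.122 0.159]
 [0.568 0.123 0.161]
 [0.57  0.129 0.159]
 [0.566 0.123 0.155]
 [0.569 0.127 0.155]]
```

```bash
R='{"dp":[9.8,24.87,0],"angular":[0,0,104],"jaw":1}'; python3 -m crank '[{"dp":[9.8,24.87,0],"angular":[0,0,104],"jaw":1},{"dp":[9.8,24.87,0],"angular":[0,0,104],"jaw":1},{"dp":[9.8,24.87,0],"angular":[0,0,104],"jaw":1},{"dp":[9.8,24.87,0],"angular":[0,0,104],"jaw":1},{"dp":[9.8,24.87,0],"angular":[0,0,104],"jaw":1},{"dp":[9.8,24.87,0],"angular":[0,0,104],"jaw":1},{"dp":[9.8,24.87,0],"angular":[0,0,104],"jaw":1},{"dp":[9.8,24.87,0],"angular":[0,0,104],"jaw":1},{"dp":[9.8,24.87,0],"angular":[0,0,104],"jaw":1},{"dp":[9.8,24.87,0],"angular":[0,0,104],"jaw":1},{"dp":[9.8,24.87,0],"angular":[0,0,104],"jaw":1},{"dp":[9.8,24.87,0],"angular":[0,0,104],"jaw":1},{"dp":[9.8,24.87,0],"angular":[0,0,104],"jaw":1},{"dp":[9.8,24.87,0],"angular":[0,0,104],"jaw":1},{"dp":[9.8,24.87,0],"angular":[0,0,104],"jaw":1},{"dp":[9.8,24.87,0],"angular":[0,0,104],"jaw":1},{"dp":[9.8,24.87,0],"angular":[0,0,104],"jaw":1},{"dp":[9.8,24.87,0],"angular":[0,0,104],"jaw":1},{"dp":[9.8,24.87,0],"angular":[0,0,104],"jaw":1},{"dp":[9.8,24.87,0],"angular":[0,0,104],"jaw":1}]'
python3 - <<'E'
from h import *
s=get_state();print(s['time'],s['tool_pos'],np.degrees(np.arctan2(s['tcp_rot'][1][0],s['tcp_rot'][0][0])),s['qpos'])
c=snap('scene','s1'); b=cv2.imread('pics/s1.png')[100:240,290:450]
cv2.imwrite('pics/c3.png',cv2.resize(b,(640,560),interpolation=cv2.INTER_CUBIC))
E
```

```text
time: 2.1
tool_pos: [0.5468, 0.1453, 0.2311]
tcp_rot: [[-0.598, 0.801, -0.0], [0.801, 0.598, -0.001], [-0.001, -0.001, -1.0]]
contact_force: [-0.6, 0.4, 0.6]
opening: 1.001
2.1 [0.54683325 0.14531836 0.23110105] 126.75319379004355 [ 0.20619792  0.41823317 -0.669962    1.77896699  0.29654803  1.04777517
  0.06939306]
```

View pics/c3.png

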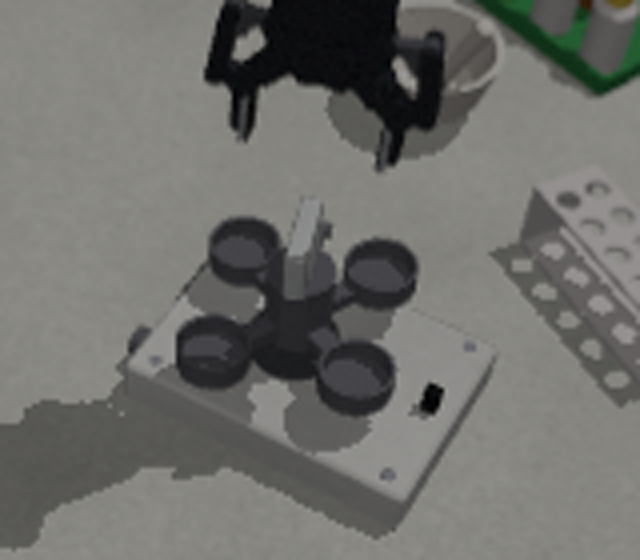

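Jaws straddle the handle (fingers at crop (240,120) and (385,150), handle at (300,245)), aligned with it. Descending and gripping.

```bash
python3 -m crank '[{"dp":[0,0.07,-1],"angular":[0,0,0],"jaw":1},{"dp":[0,0.07,-2],"angular":[0,0,0],"jaw":1},{"dp":[0,0.07,-3],"angular":[0,0,0],"jaw":1},{"dp":[0,0.07,-3],"angular":[0,0,0],"jaw":1},{"dp":[0,0.07,-3],"angular":[0,0,0],"jaw":0},{"dp":[0,0.07,-3],"angular":[0,0,0],"jaw":-0.4},{"dp":[0,0.07,-3],"angular":[0,0,0],"jaw":-0.5},{"dp":[0,0.07,-3],"angular":[0,0,0],"jaw":-0.6},{"dp":[0,0.07,-3],"angular":[0,0,0],"jaw":-0.8},{"dp":[0,0.07,-3],"angular":[0,0,0],"jaw":-0.8},{"dp":[0,0.07,-3],"angular":[0,0,0],"jaw":-0.8}]'
```

```text
time: 3.25
tool_pos: [0.5478, 0.1503, 0.1427]
tcp_rot: [[-0.601, 0.799, 0.002], [0.799, 0.601, 0.001], [-0.001, 0.003, -1.0]]
contact_force: [-0.2, 0.1, 6.0]
opening: 0.177
```

```bash
python3 -m crank '[{"dp":[0,0,0],"angular":[0,0,-6],"jaw":-0.8},{"dp":[0,0,0],"angular":[0,0,-12],"jaw":-0.8},{"dp":[0,0,0],"angular":[0,0,-18],"jaw":-0.8},{"dp":[0,0,0],"angular":[0,0,-24],"jaw":-0.8},{"dp":[0,0,0],"angular":[0,0,-30],"jaw":-0.8},{"dp":[0,0,0],"angular":[0,0,-30],"jaw":-0.8},{"dp":[0,0,0],"angular":[0,0,-30],"jaw":-0.8}]'
python3 - <<'E'
from h import *
s=get_state();print(s['contact_force'],s['ft_torque'])
c=snap('scene','s2'); b=cv2.imread('pics/s2.png')[100:240,290:450]
cv2.imwrite('pics/c4.png',cv2.resize(b,(640,560),interpolation=cv2.INTER_CUBIC))
E
```

```text
time: 3.95
tool_pos: [0.5485, 0.151, 0.1427]
tcp_rot: [[-0.124, 0.992, 0.004], [0.992, 0.124, 0.002], [0.002, 0.004, -1.0]]
contact_force: [1.4, 2.4, 6.1]
opening: 0.179
[1.35023016 2.41458182 6.06965908] [ 0.88939624 -0.61164162  0.04877427]
```

View pics/c4.png

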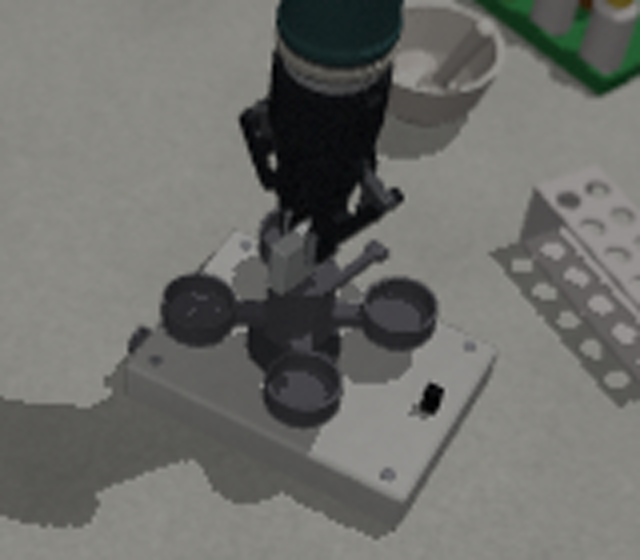

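The pointer now shows at crop (380,250), still clockwise turn needed towards the post at (430,398); forces are low. Continuing.

```bash
python3 -m crank '[{"dp":[0,0,0],"angular":[0,0,-6],"jaw":-0.8},{"dp":[0,0,0],"angular":[0,0,-12],"jaw":-0.8},{"dp":[0,0,0],"angular":[0,0,-18],"jaw":-0.8},{"dp":[0,0,0],"angular":[0,0,-24],"jaw":-0.8},{"dp":[0,0,0],"angular":[0,0,-30],"jaw":-0.8},{"dp":[0,0,0],"angular":[0,0,-36],"jaw":-0.8},{"dp":[0,0,0],"angular":[0,0,-42],"jaw":-0.8},{"dp":[0,0,0],"angular":[0,0,-48],"jaw":-0.8},{"dp":[0,0,0],"angular":[0,0,-54],"jaw":-0.8},{"dp":[0,0,0],"angular":[0,0,-60],"jaw":-0.8},{"dp":[0,0,0],"angular":[0,0,-66],"jaw":-0.8},{"dp":[0,0,0],"angular":[0,0,-72],"jaw":-0.8},{"dp":[0,0,0],"angular":[0,0,-74],"jaw":-0.8},{"dp":[0,0,0],"angular":[0,0,-74],"jaw":-0.8},{"dp":[0,0,0],"angular":[0,0,-74],"jaw":-0.8}]'
python3 - <<'E'
from h import *
s=get_state();print(s['contact_force'],s['ft_torque'])
for n in('scene','top'):
  c=snap(n,n+'3')
b=cv2.imread('pics/scene3.png')[100:240,290:450]
cv2.imwrite('pics/c5.png',cv2.resize(b,(640,560),interpolation=cv2.INTER_CUBIC))
b=cv2.imread('pics/top3.png')[165:255,230:330]
cv2.imwrite('pics/c6.png',cv2.resize(b,(660,594),interpolation=cv2.INTER_CUBIC))
E
```

```text
time: 5.5
tool_pos: [0.5486, 0.1505, 0.1412]
tcp_rot: [[0.92, 0.392, 0.004], [0.392, -0.92, 0.002], [0.004, -0.0, -1.0]]
contact_force: [4.4, 3.0, -4.0]
opening: 0.175
[ 4.41987531  2.96599653 -3.96849721] [ 1.00993236 -1.5138794   0.00334143]
```

View pics/c5.png

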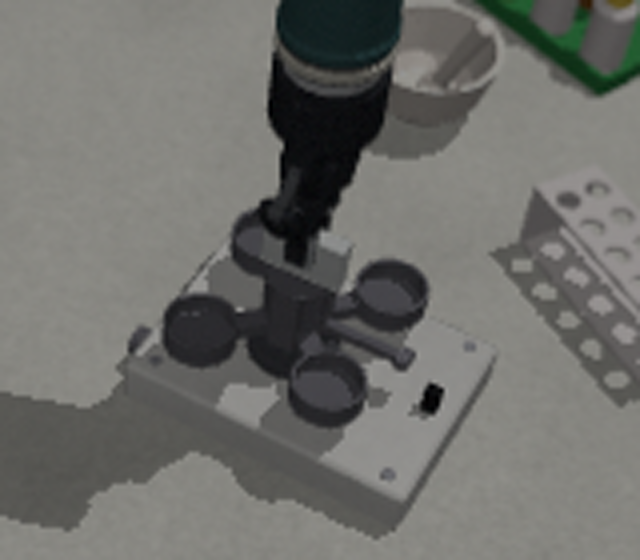

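View pics/c6.png

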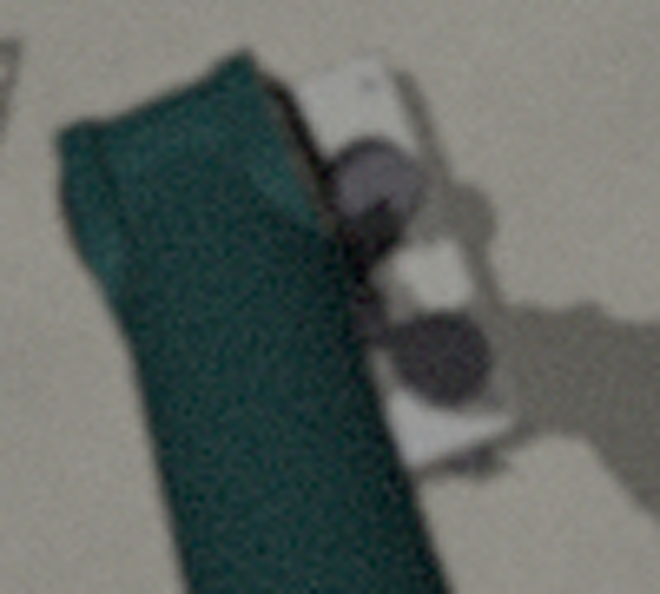

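Pointer tip (405,358) is lined up with the post (430,398), and the hand now carries the weight, so the keyway is over the key. Letting go.

```bash
python3 -m crank '[{"dp":[0,0,0],"angular":[0,0,0],"jaw":-0.5},{"dp":[0,0,0],"angular":[0,0,0],"jaw":-0.3},{"dp":[0,0,0],"angular":[0,0,0],"jaw":-0.1},{"dp":[0,0,0],"angular":[0,0,0],"jaw":0.2},{"dp":[0,0,0],"angular":[0,0,0],"jaw":0.2}]'
python3 - <<'E'
from h import *
c=snap('scene','s4')
b=cv2.imread('pics/s4.png')[100:240,290:450]
cv2.imwrite('pics/c7.png',cv2.resize(b,(640,560),interpolation=cv2.INTER_CUBIC))
E
```

```text
time: 6.1
tool_pos: [0.5468, 0.1493, 0.1413]
tcp_rot: [[0.921, 0.389, -0.0], [0.389, -0.921, -0.0], [-0.0, 0.0, -1.0]]
contact_force: [0.2, 0.5, -0.1]
opening: 0.598
```

View pics/c7.png

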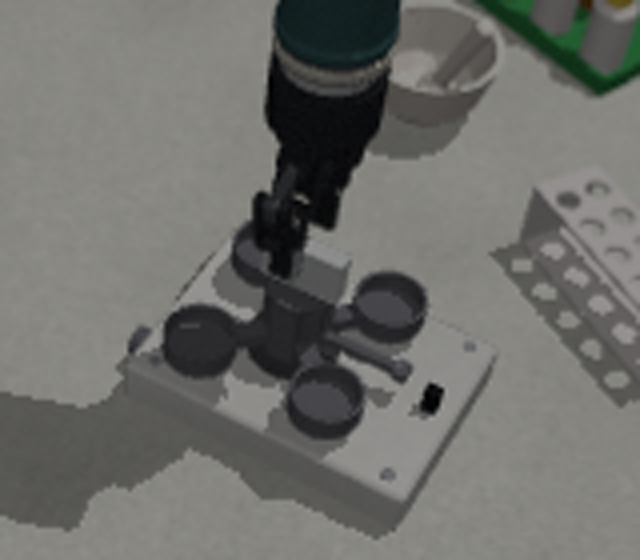

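Released: the carousel sits lower; pointer (400,370) faces the post. Lifting off and checking from both cameras.

```bash
python3 -m crank '[{"dp":[0,0,1.5],"angular":[0,0,0],"jaw":0.3},{"dp":[0,0,3.3],"angular":[0,0,0],"jaw":0.6},{"dp":[0,-1.5,3.3],"angular":[0,0,0],"jaw":1},{"dp":[0,-3,3.3],"angular":[0,0,0],"jaw":1},{"dp":[0,-4.5,3.3],"angular":[0,0,0],"jaw":1},{"dp":[0,-6,3.3],"angular":[0,0,0],"jaw":1},{"dp":[0,-6,3.3],"angular":[0,0,0],"jaw":1},{"dp":[0,-6,3.3],"angular":[0,0,0],"jaw":1}]'
python3 - <<'E'
from h import *
print(get_state()['qpos'],get_state()['tool_pos'])
for n in('scene','top'):
  c=snap(n,n+'5')
a=cv2.imread('pics/top5.png')[165:255,230:330]; b=cv2.imread('pics/scene5.png')[135:235,310:425]
cv2.imwrite('pics/c8.png',np.hstack([cv2.resize(a,(400,360),interpolation=cv2.INTER_CUBIC),cv2.resize(b,(400,360),interpolation=cv2.INTER_CUBIC)]))
a=cv2.imread('pics/top5.png')[185:245,386:456]; b=cv2.imread('pics/scene5.png')[250:300,180:240]
cv2.imwrite('pics/c9.png',np.hstack([cv2.resize(a,(420,360),interpolation=cv2.INTER_CUBIC),cv2.resize(b,(380,360),interpolation=cv2.INTER_CUBIC)]))
s=load('scene5');P,m=cloud(s);
sel=m&(np.hypot(P[...,0]-.548,P[...,1]-.148)<.05)&(P[...,2]>.13); Q=P[sel]
top=Q[Q[:,2]>np.percentile(Q[:,2],90)-.004]
print('handle z',np.percentile(Q[:,2],[50,80,95]),top.mean(0)); d=np.linalg.svd(top[:,:2]-top[:,:2].mean(0))[2][0]; print(np.degrees(np.arctan2(d[1],d[0])))
sel=m&(np.hypot(P[...,0]-.556,P[...,1]+.349)<.045)&(P[...,2]>.02);Q=P[sel];print('bottle',len(Q),Q[:,2].max(),Q[Q[:,2]>.072].mean(0))
sel=m&(np.hypot(P[...,0]-.556,P[...,1]+.349)<.035)&(P[...,2]>.025)&(P[...,2]<.06);Q=P[sel]
from scipy.optimize import least_squares
print(least_squares(lambda x:np.hypot(Q[:,0]-x[0],Q[:,1]-x[1])-.02,[.554,-.349],loss='soft_l1',f_scale=.002).x)
E
```

```text
time: 6.95
tool_pos: [0.5468, -0.0317, 0.2403]
tcp_rot: [[0.922, 0.387, -0.0], [0.387, -0.922, 0.0], [-0.0, -0.0, -1.0]]
contact_force: [0.3, 0.6, 0.6]
opening: 1.0
[ 0.11216087  0.29389286 -0.13896087  1.83915732  0.04733965  1.01179351
 -1.21984874] [ 0.54681234 -0.03170808  0.24033873]
handle z [0.15063284 0.15519382 0.15692677] [0.55125814 0.14711445 0.15500965]
24.2485978887195
bottle 365 0.10692399996230739 [ 0.56213271 -0.35716223  0.08544659]
[ 0.55768212 -0.35600158]
```

View pics/c8.png

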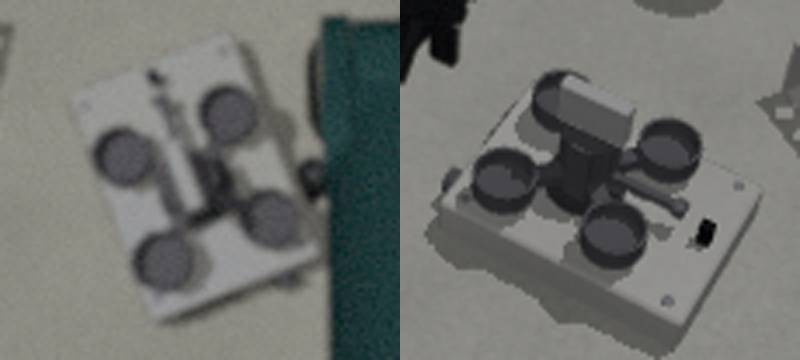

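View pics/c9.png

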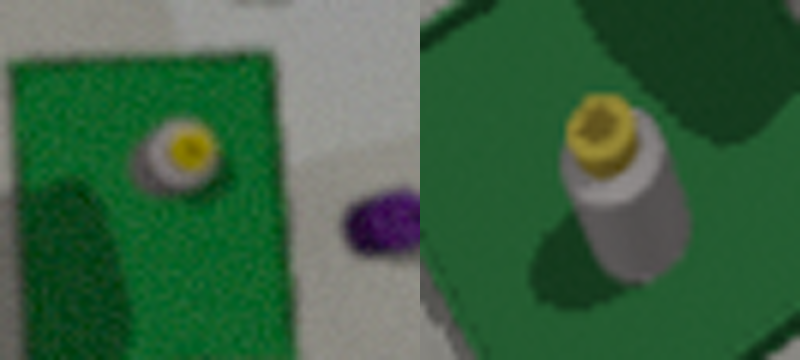

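Carousel is level, handle top at 0.155 m (home height 0.154), pointer facing the post. Now the bottle: cap centre is at top (417.6,209.6) and scene (208.3,268.3).

```bash
python3 - <<'E'
from h import *
s=load('scene5');t=load('top5')
print(onz(t,[(417.6,209.6)],.086),onz(s,[(208.3,268.8)],.083))
for n,c in(('s',s),('t',t)):
  im=c['image'].astype(int); y=(im[...,0]>im[...,2]*1.6)&(im[...,1]>im[...,2]*1.4)&(im[...,0]>im[...,1])
  P,m=cloud(c); 
  v,u=np.nonzero(y); ok=(u>185)&(u<240)&(v>250)&(v<300) if n=='s' else (u>400)&(u<435)&(v>195)&(v<225)
  uv=np.c_[u[ok],v[ok]].mean(0); print(n,ok.sum(),uv,onz(c,[uv],.08),P[v[ok],u[ok]][:,2].mean())
# bottle silhouette base in scene: lowest pt crop(640,283)
print(onz(s,[(180+(640-420)/6.333-.4,250+283/7.2-.4)],.004))
# cup3 rim & floor
P,m=cloud(s); ctr=np.array([.549,.1475]);a=np.radians(22.4-45); c3=ctr+.074*np.array([np.cos(a),np.sin(a)]);print('cup3',c3)
d=np.hypot(P[...,0]-c3[0],P[...,1]-c3[1]);print('floor z',np.median(P[(d<.015)&m][:,2]))
# rim from pixel reading: crop c8 right cup (613,233) ellipse
print('rim', onz(s,[(310+(613-400)/3.478-.4,135+231/3.6-.4)],.072))
print(proj(s,[[*c3,.057],[*c3,.074]]))
b=cv2.imread('pics/scene5.png')[175:215,345:405];cv2.imwrite('pics/c10.png',cv2.resize(b,(780,520),interpolation=cv2.INTER_CUBIC))
b=cv2.imread('pics/top5.png')[165:255,230:310];cv2.imwrite('pics/c11.png',cv2.resize(b,(533,600),interpolation=cv2.INTER_CUBIC))
E
```

```text
[[ 0.55838242 -0.35348147  0.086     ]] [[ 0.55903353 -0.35776247  0.083     ]]
s 93 [208.3655914  268.67741935] [[ 0.55702767 -0.35731753  0.08      ]] 0.08870366848171299
t 42 [417.4047619  209.76190476] [[ 0.55862012 -0.3542696   0.08      ]] 0.08679190235926333
[[ 0.57400353 -0.36623684  0.004     ]]
cup3 [0.61731756 0.11906215]
floor z 0.062186040624420666
rim [[0.61700916 0.12012364 0.072     ]]
[[370.04089019 202.14851005]
 [370.70674027 198.58043884]]
```

View pics/c10.png

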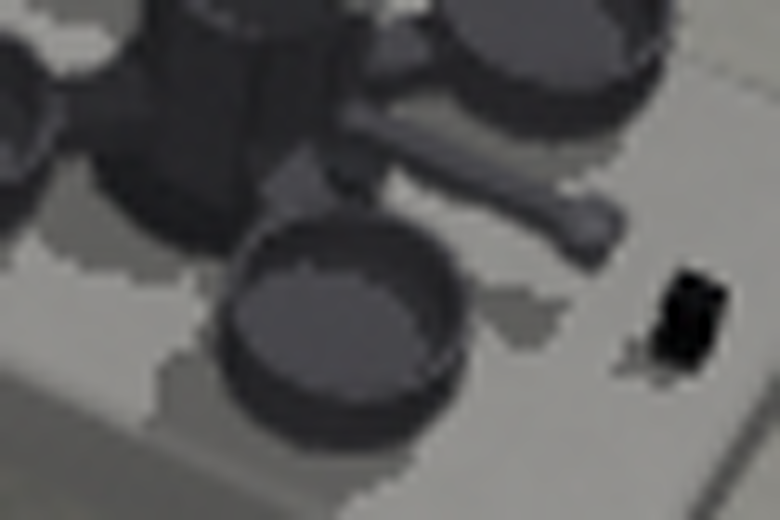

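View pics/c11.png

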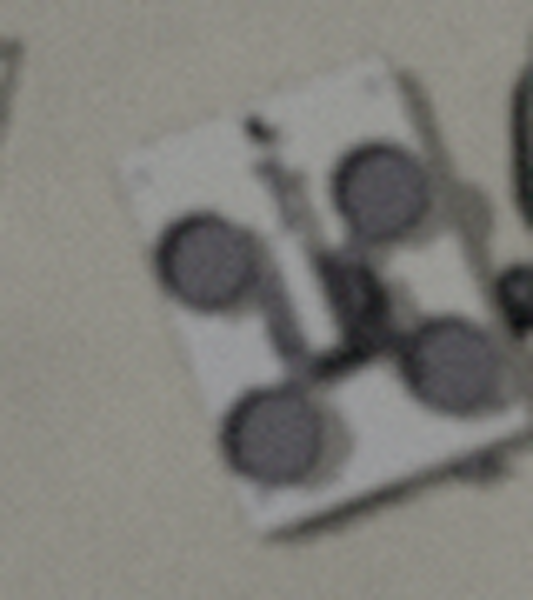

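```bash
python3 - <<'E'
from h import *
s=load('scene5');t=load('top5')
k=lambda x,y:(230+x/6.6625-.42,165+y/6.667-.42)
print(onz(s,[(371.1,198.)],.077),onz(t,[k(382,188),k(208,260),k(453,365),k(274,436)],.075))
print(onz(t,[k(382,188),k(208,260),k(453,365),k(274,436)],.075).mean(0))
E
python3 -m crank '[{"dp":[0.37,-1.5,0],"angular":[0,0,-6],"jaw":1},{"dp":[0.37,-3,0],"angular":[0,0,-13],"jaw":1},{"dp":[0.37,-4.5,0],"angular":[0,0,-20],"jaw":1},{"dp":[0.37,-6,0],"angular":[0,0,-27],"jaw":1},{"dp":[0.37,-7.5,0],"angular":[0,0,-34],"jaw":1},{"dp":[0.37,-9,0],"angular":[0,0,-41],"jaw":1},{"dp":[0.37,-10.79,-0.5],"angular":[0,0,-45.4],"jaw":1},{"dp":[0.37,-10.79,-1.5],"angular":[0,0,-45.4],"jaw":1},{"dp":[0.37,-10.79,-2.5],"angular":[0,0,-45.4],"jaw":1},{"dp":[0.37,-10.79,-3],"angular":[0,0,-45.4],"jaw":1},{"dp":[0.37,-10.79,-3],"angular":[0,0,-45.4],"jaw":1},{"dp":[0.37,-10.79,-3],"angular":[0,0,-45.4],"jaw":1}]'
python3 - <<'E'
from h import *
print(get_state()['qpos'])
c=snap('scene','s6'); b=cv2.imread('pics/s6.png')[190:320,140:290]
cv2.imwrite('pics/c12.png',cv2.resize(b,(690,598),interpolation=cv2.INTER_CUBIC))
E
```

```text
[[0.61793042 0.11956988 0.077     ]] [[0.61829233 0.12138922 0.075     ]
 [0.57728735 0.21637526 0.075     ]
 [0.52055296 0.0801074  0.075     ]
 [0.48086052 0.1767926  0.075     ]]
[0.54924829 0.14866612 0.075     ]
time: 8.25
tool_pos: [0.5593, -0.3533, 0.1512]
tcp_rot: [[0.925, -0.381, 0.001], [-0.381, -0.925, -0.0], [0.001, -0.0, -1.0]]
contact_force: [0.6, -0.3, 0.3]
opening: 1.003
[ 0.42466502  0.56772666  0.12377956  1.64482417 -0.08323109  0.93320362
 -1.38266069]
```

View pics/c12.png

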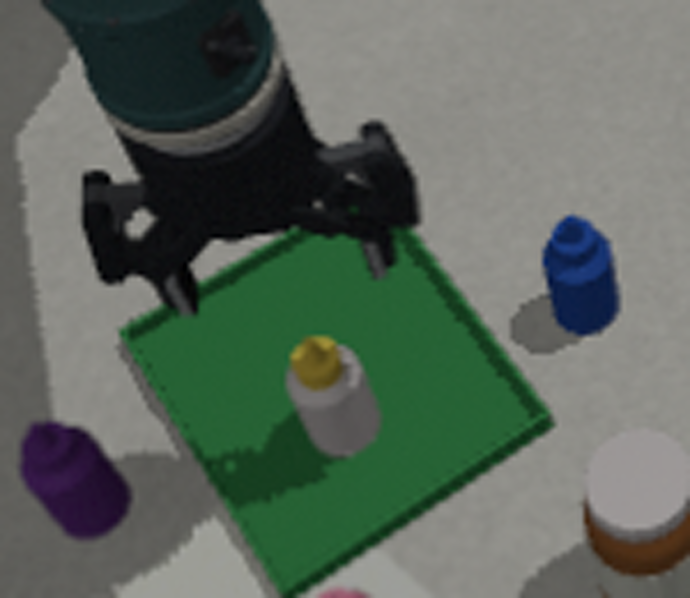

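Open jaws straddle the line above the bottle (cap at (318,362)), clear of the blue and purple ones. Descending to grip.

```bash
python3 -m crank '[{"dp":[0,0,-1],"angular":[0,0,0],"jaw":1},{"dp":[0,0,-2],"angular":[0,0,0],"jaw":1},{"dp":[0,0,-3],"angular":[0,0,0],"jaw":1},{"dp":[0,0,-3.5],"angular":[0,0,0],"jaw":1},{"dp":[0,0,-3.77],"angular":[0,0,0],"jaw":1},{"dp":[0,0,-3.77],"angular":[0,0,0],"jaw":1},{"dp":[0,0,-3.77],"angular":[0,0,0],"jaw":0.4},{"dp":[0,0,-3.77],"angular":[0,0,0],"jaw":0.2},{"dp":[0,0,-3.77],"angular":[0,0,0],"jaw":0.1},{"dp":[0,0,-3.77],"angular":[0,0,0],"jaw":0},{"dp":[0,0,-3.77],"angular":[0,0,0],"jaw":-0.1},{"dp":[0,0,-3.77],"angular":[0,0,0],"jaw":-0.3},{"dp":[0,0,-3.77],"angular":[0,0,0],"jaw":-0.3},{"dp":[0,0,-3.77],"angular":[0,0,0],"jaw":-0.3}]'
python3 - <<'E'
from h import *
print(get_state()['ft_torque'])
c=snap('scene','s7'); b=cv2.imread('pics/s7.png')[210:310,150:265]
cv2.imwrite('pics/c13.png',cv2.resize(b,(690,600),interpolation=cv2.INTER_CUBIC))
E
```

```text
time: 9.7
tool_pos: [0.5584, -0.3546, 0.0381]
tcp_rot: [[0.924, -0.383, 0.001], [-0.383, -0.924, -0.001], [0.001, 0.0, -1.0]]
contact_force: [-1.0, 0.8, 6.4]
opening: 0.449
[0.20111882 0.20950612 0.01973439]
```

View pics/c13.png

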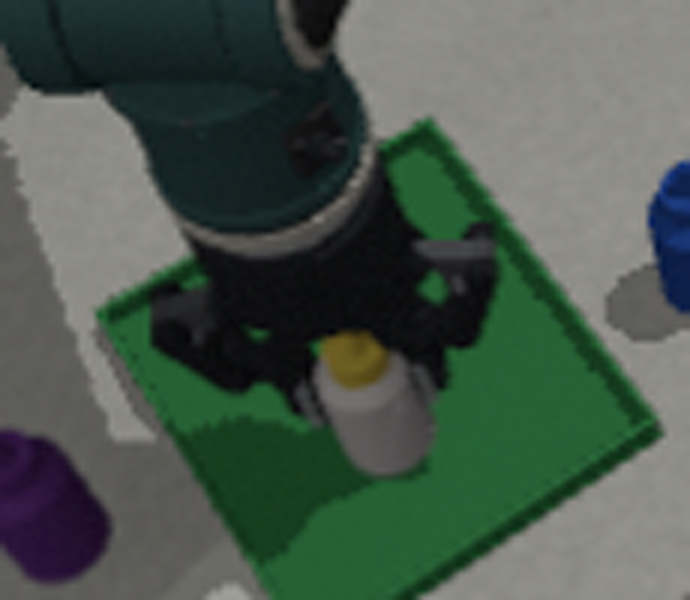

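```bash
python3 -m crank '[{"dp":[0,0,0.5],"angular":[0,0,0],"jaw":-0.3},{"dp":[0,0,1.5],"angular":[0,0,0],"jaw":-0.3},{"dp":[0,0,2.7],"angular":[0,0,0],"jaw":-0.3},{"dp":[0,0,4],"angular":[0,0,0],"jaw":-0.3},{"dp":[0,0,5],"angular":[0,0,0],"jaw":-0.3},{"dp":[0.2,1.2,5.5],"angular":[0,0,0],"jaw":-0.3},{"dp":[0.3,2.4,5.5],"angular":[0,0,0],"jaw":-0.3},{"dp":[0.5,3.6,5.5],"angular":[0,0,0],"jaw":-0.3},{"dp":[0.7,4.8,5.5],"angular":[0,0,0],"jaw":-0.3},{"dp":[0.9,6,5.5],"angular":[0,0,0],"jaw":-0.3},{"dp":[1.1,7.4,5.5],"angular":[0,0,0],"jaw":-0.3},{"dp":[1.3,8.8,5.5],"angular":[0,0,0],"jaw":-0.3},{"dp":[1.5,10.2,5.5],"angular":[0,0,0],"jaw":-0.3},{"dp":[1.7,11.6,5.5],"angular":[0,0,0],"jaw":-0.3},{"dp":[1.9,13,5.5],"angular":[0,0,0],"jaw":-0.3},{"dp":[2,14.4,5.5],"angular":[0,0,0],"jaw":-0.3},{"dp":[2,15.4,5.5],"angular":[0,0,0],"jaw":-0.3},{"dp":[2,15.85,5.5],"angular":[0,0,0],"jaw":-0.3},{"dp":[2,15.85,5.5],"angular":[0,0,0],"jaw":-0.3},{"dp":[2,15.85,5.5],"angular":[0,0,0],"jaw":-0.3}]'
python3 - <<'E'
from h import *
s=get_state();print(s['qpos'],s['tool_pos'],s['opening'])
c=snap('scene','s8'); snap('top','t8'); b=cv2.imread('pics/s8.png')[120:220,320:435]
cv2.imwrite('pics/c14.png',cv2.resize(b,(690,600),interpolation=cv2.INTER_CUBIC))
s=load('scene5');c=load('s8')
T=get_state()['tool_pos']
P,m=cloud(c); d=np.hypot(P[...,0]-T[0],P[...,1]-T[1]); 
im=c['image'].astype(int)
y=(im[...,0]>im[...,2]*1.6)&(im[...,1]>im[...,2]*1.3); v,u=np.nonzero(y&(d<.06)&m&(P[...,2]>.15)); print(len(v),np.c_[u,v].mean(0) if len(v) else 0)
E
```

```text
time: 11.75
tool_pos: [0.6182, 0.119, 0.2024]
tcp_rot: [[0.923, -0.384, 0.0], [-0.384, -0.923, -0.002], [0.001, 0.001, -1.0]]
contact_force: [0.4, 0.0, -0.4]
opening: 0.448
[-0.25383897  0.46145432  0.01305766  1.68362937 -0.00510165  0.9969264
 -2.20470612] [0.61818463 0.11899566 0.20235559] 0.4482238509806994
98 [379.89795918 154.43877551]
```

View pics/c14.png

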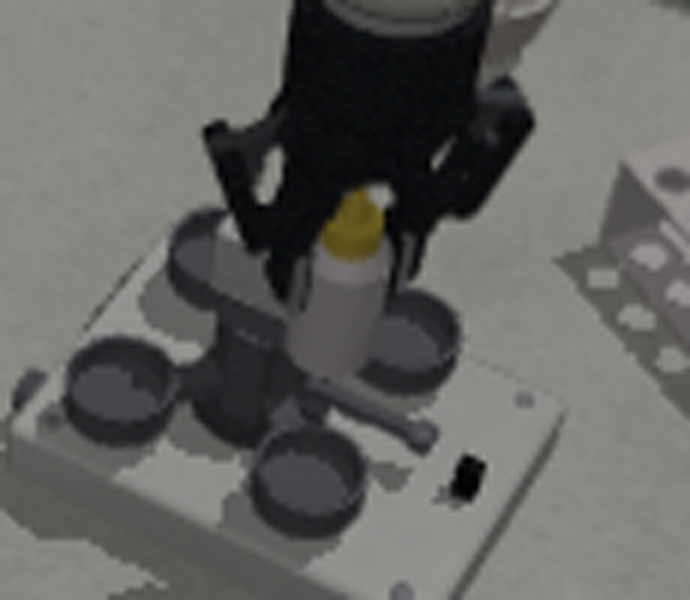

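```bash
python3 - <<'E'
from h import *
c=load('s8'); T=get_state()['tool_pos']
img=cv2.imread('pics/s8.png')[120:220,320:435]; K=7
b=cv2.resize(img,None,fx=K,fy=K,interpolation=cv2.INTER_CUBIC)[:600]
th=np.linspace(0,2*np.pi,60)
def circ(x,y,z,r,col):
    p=proj(c,np.c_[x+r*np.cos(th),y+r*np.sin(th),0*th+z]); p=((p-[320,120]+.5)*K).astype(int); cv2.polylines(b,[p],True,col,1)
circ(T[0],T[1],T[2]-.034,.02,(0,0,255)); circ(T[0],T[1],T[2]-.034+.062,.02,(0,0,255)); circ(T[0],T[1],T[2]-.034+.082,.0125,(0,0,255))
circ(.618,.120,.075,.0262,(0,255,0)); circ(.618,.12,.059,.0245,(255,255,0))
cv2.imwrite('pics/c15.png',b[:,:800])
E
```

View pics/c15.png

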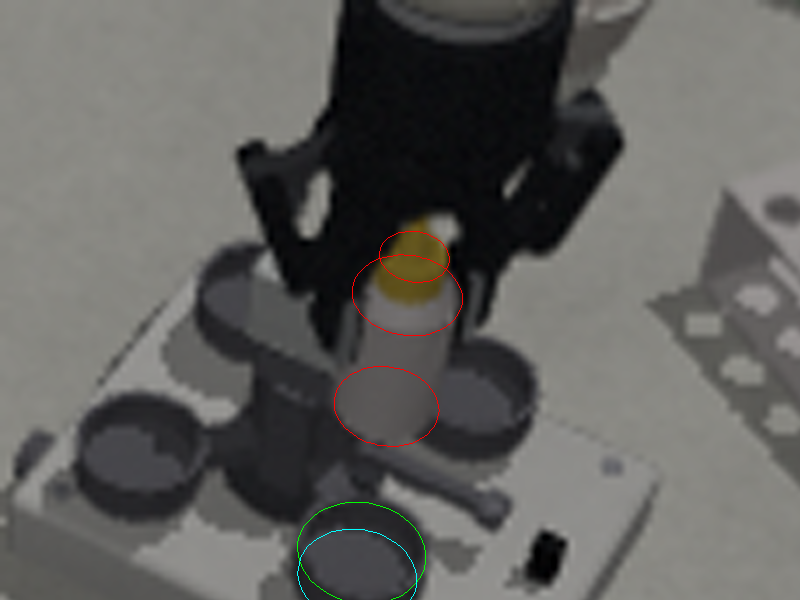

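Projected bottle (red) and cup (green) outlines match the picture within about a pixel. Lowering.

```bash
python3 -m crank '[{"dp":[0,0,-0.8],"angular":[0,0,0],"jaw":-0.3},{"dp":[0,0,-1.6],"angular":[0,0,0],"jaw":-0.3},{"dp":[0,0,-2.2],"angular":[0,0,0],"jaw":-0.3},{"dp":[0,0,-2.6],"angular":[0,0,0],"jaw":-0.3},{"dp":[0,0,-2.8],"angular":[0,0,0],"jaw":-0.3},{"dp":[0,0,-3],"angular":[0,0,0],"jaw":-0.3},{"dp":[0,0,-3.2],"angular":[0,0,0],"jaw":-0.3},{"dp":[0,0,-3.3],"angular":[0,0,0],"jaw":-0.3},{"dp":[0,0,-3.3],"angular":[0,0,0],"jaw":-0.3},{"dp":[0,0,-3.3],"angular":[0,0,0],"jaw":-0.3}]'
python3 - <<'E'
from h import *
c=snap('scene','s9'); b=cv2.imread('pics/s9.png')[120:220,320:435]
cv2.imwrite('pics/c16.png',cv2.resize(b,(690,600),interpolation=cv2.INTER_CUBIC))
E
```

```text
time: 12.85
tool_pos: [0.6183, 0.1214, 0.1035]
tcp_rot: [[0.924, -0.382, 0.001], [-0.382, -0.924, 0.0], [0.0, -0.0, -1.0]]
contact_force: [0.2, -0.7, -0.5]
opening: 0.449
```

View pics/c16.png

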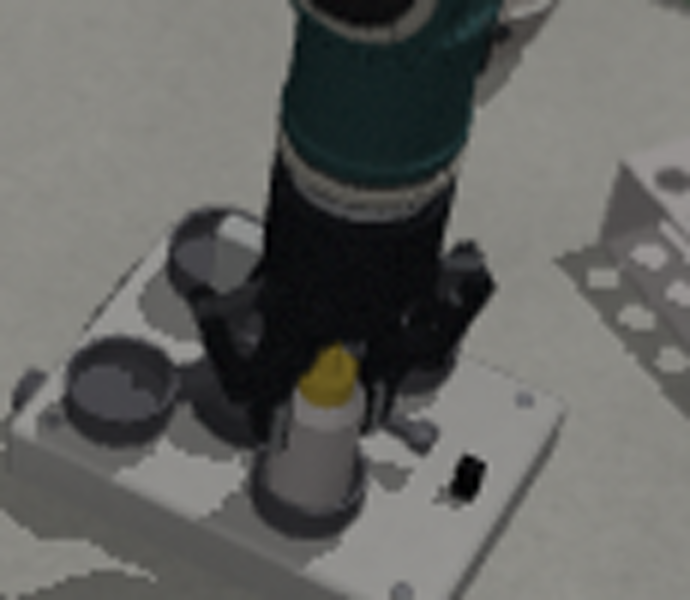

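The bottle's base is inside cup3's rim, around (310,500), roughly central. Lowering in fine steps while watching the force.

```bash
python3 -m crank '[{"dp":[0,0,-0.05],"angular":[0,0,0],"jaw":-0.3},{"dp":[0,0,-0.1],"angular":[0,0,0],"jaw":-0.3},{"dp":[0,0,-0.15],"angular":[0,0,0],"jaw":-0.3},{"dp":[0,0,-0.2],"angular":[0,0,0],"jaw":-0.3},{"dp":[0,0,-0.2],"angular":[0,0,0],"jaw":-0.3}]'
python3 -m crank '[{"dp":[0,0,-0.03],"angular":[0,0,0],"jaw":-0.3},{"dp":[0,0,-0.06],"angular":[0,0,0],"jaw":-0.3},{"dp":[0,0,-0.06],"angular":[0,0,0],"jaw":-0.3}]'
```

```text
time: 13.4
tool_pos: [0.6178, 0.1212, 0.0969]
tcp_rot: [[0.924, -0.383, -0.001], [-0.383, -0.924, -0.0], [-0.001, 0.0, -1.0]]
contact_force: [-0.1, -0.2, -1.1]
opening: 0.451
time: 13.7
tool_pos: [0.6181, 0.1213, 0.0953]
tcp_rot: [[0.924, -0.383, -0.0], [-0.383, -0.924, -0.0], [-0.0, 0.0, -1.0]]
contact_force: [-0.4, -0.7, -0.7]
opening: 0.45
```

```bash
python3 -m crank '[{"dp":[0,0,-0.03],"angular":[0,0,0],"jaw":-0.3},{"dp":[0,0,-0.06],"angular":[0,0,0],"jaw":-0.3},{"dp":[0,0,-0.06],"angular":[0,0,0],"jaw":-0.3}]'
python3 -m crank '[{"dp":[0,0,-0.03],"angular":[0,0,0],"jaw":-0.3},{"dp":[0,0,-0.05],"angular":[0,0,0],"jaw":-0.3},{"dp":[0,0,-0.05],"angular":[0,0,0],"jaw":-0.3}]'
```

```text
time: 14.0
tool_pos: [0.6185, 0.1212, 0.0944]
tcp_rot: [[0.924, -0.383, 0.001], [-0.383, -0.924, 0.0], [0.001, -0.0, -1.0]]
contact_force: [-1.8, 0.1, 5.0]
opening: 0.45
time: 14.3
tool_pos: [0.6189, 0.1212, 0.0941]
tcp_rot: [[0.924, -0.383, 0.002], [-0.383, -0.924, 0.0], [0.002, -0.001, -1.0]]
contact_force: [-2.8, -0.8, 11.1]
opening: 0.446
```

Contact at bottle-bottom height ~0.060 m, the cup floor. Easing the pressure and opening slowly.

```bash
python3 -m crank '[{"dp":[0,0,0.04],"angular":[0,0,0],"jaw":-0.3},{"dp":[0,0,0.04],"angular":[0,0,0],"jaw":-0.08},{"dp":[0,0,0.04],"angular":[0,0,0],"jaw":-0.04},{"dp":[0,0,0.04],"angular":[0,0,0],"jaw":0},{"dp":[0,0,0.04],"angular":[0,0,0],"jaw":0.1},{"dp":[0,0,0.04],"angular":[0,0,0],"jaw":0.2},{"dp":[0,0,0.04],"angular":[0,0,0],"jaw":0.35},{"dp":[0,0,0.04],"angular":[0,0,0],"jaw":0.5},{"dp":[0,0,0.04],"angular":[0,0,0],"jaw":0.5}]'
python3 - <<'E'
from h import *
c=snap('scene','s10'); b=cv2.imread('pics/s10.png')[120:220,320:435]
cv2.imwrite('pics/c17.png',cv2.resize(b,(690,600),interpolation=cv2.INTER_CUBIC))
E
```

```text
time: 15.2
tool_pos: [0.6181, 0.1212, 0.0933]
tcp_rot: [[0.924, -0.383, -0.0], [-0.383, -0.924, -0.0], [-0.0, 0.0, -1.0]]
contact_force: [-0.4, -0.5, -0.3]
opening: 0.748
```

View pics/c17.png

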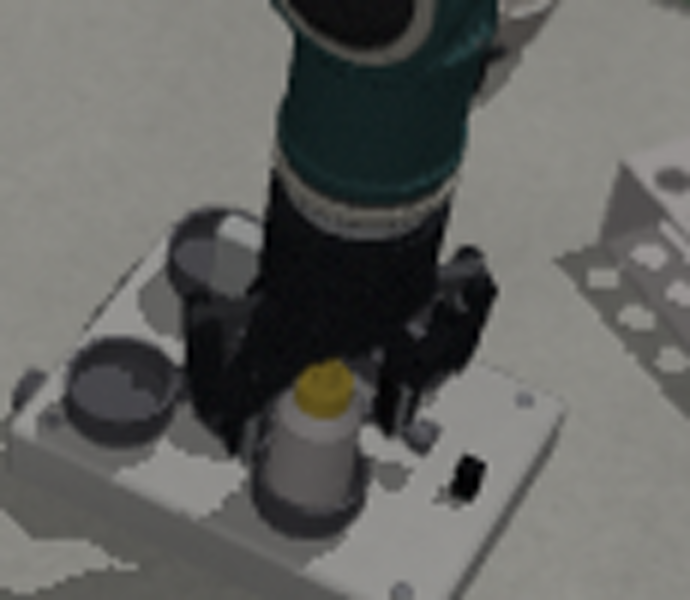

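Free of the fingers (cap (325,385), upright in cup). Lifting straight up and away.

```bash
python3 -m crank '[{"dp":[0,0,0.5],"angular":[0,0,0],"jaw":0.6},{"dp":[0,0,1.2],"angular":[0,0,0],"jaw":0.6},{"dp":[0,0,2.2],"angular":[0,0,0],"jaw":0.6},{"dp":[0,0,3.4],"angular":[0,0,0],"jaw":0.6},{"dp":[0,0,4.6],"angular":[0,0,0],"jaw":0.6},{"dp":[0,-1.2,4.8],"angular":[0,0,0],"jaw":0.6},{"dp":[0,-2.6,4.8],"angular":[0,0,0],"jaw":0.6},{"dp":[0,-4,4.8],"angular":[0,0,0],"jaw":0.6},{"dp":[0,-5.4,4.8],"angular":[0,0,0],"jaw":0.6},{"dp":[0,-6.8,4.8],"angular":[0,0,0],"jaw":0.6},{"dp":[0,-8,4.8],"angular":[0,0,0],"jaw":0.6},{"dp":[0,-8,4.8],"angular":[0,0,0],"jaw":0.6},{"dp":[0,-8,4.8],"angular":[0,0,0],"jaw":0.6},{"dp":[0,-8,4.8],"angular":[0,0,0],"jaw":0.6}]'
python3 - <<'E'
from h import *
c=snap('scene','s11'); b=cv2.imread('pics/s11.png')[120:220,320:435];cv2.imwrite('pics/c18.png',cv2.resize(b,(690,600),interpolation=cv2.INTER_CUBIC))
P,m=cloud(c)
Q=P[m&(np.hypot(P[...,0]-.548,P[...,1]-.148)<.03)&(P[...,2]>.13)];print('handle z',np.percentile(Q[:,2],[50,80,95]))
Q=P[m&(np.hypot(P[...,0]-.618,P[...,1]-.12)<.03)];print('bottle top',Q[:,2].max())
snap('top','t11')
E
```

```text
time: 16.65
tool_pos: [0.6183, -0.1171, 0.2379]
tcp_rot: [[0.925, -0.381, 0.001], [-0.381, -0.925, 0.001], [0.0, -0.001, -1.0]]
contact_force: [0.2, -0.2, -0.3]
opening: 0.798
handle z [0.15076412 0.15490177 0.15637952]
bottle top 0.16364450661081176
```

View pics/c18.png

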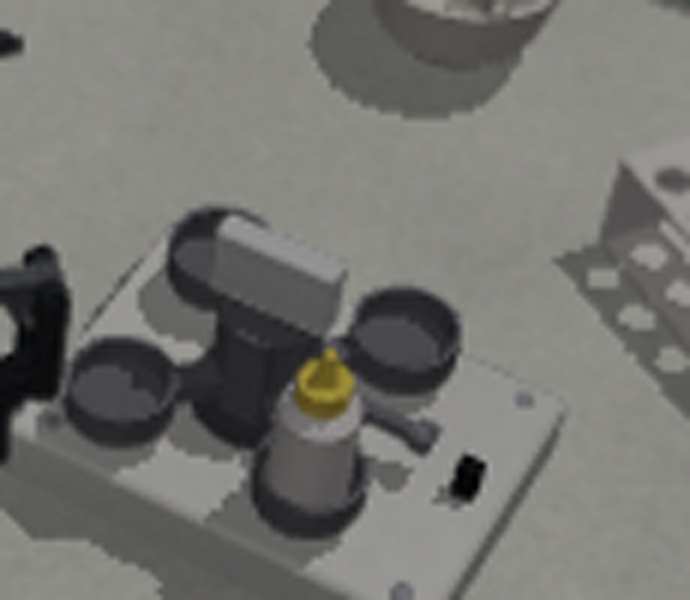

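View pics/s11.png

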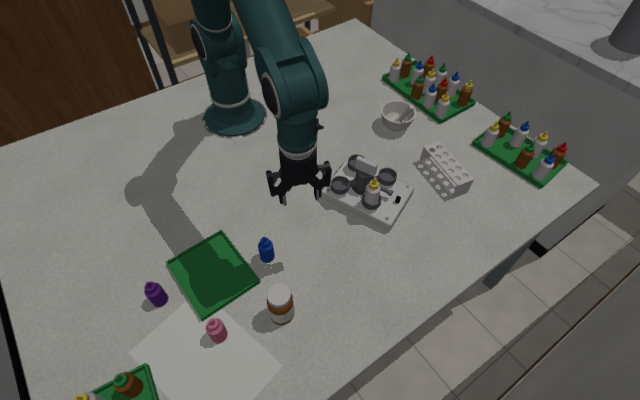

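View pics/t11.png

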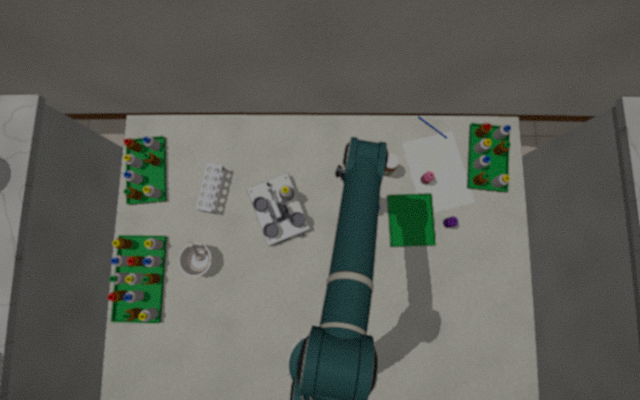

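The bottle stands upright in cup3 (top view (286,190)). The handle is at home height, the pointer faces the post, and the jar, mortar and rack haven't moved. Handing in.

```bash
python3 -c "
from workcell import sign_off
print(sign_off())"
```

```text
the job is handed in; nothing more can be done
None
```

The carousel is seated on its drive and the dropper bottle stands upright in cup3. I handed the job in at about 16.7 s; no verdict was reported.

- **Carousel:** I gripped the bar handle and turned it about 104° clockwise at constant height, until the hand began to carry the carousel's weight. I then let go and it dropped home. The handle top went from about 0.169 m to 0.155 m (0.154 m expected when seated), and the pointer stands opposite the index post.
- **Bottle:** I lifted the yellow-capped bottle from its tray and lowered it into cup3. Contact came at about 0.060 m, which matches the cup floor, with at most about 11 N of force. I eased off before opening the jaws.
- **Last checks:** In the last pictures the bottle was upright in the cup, with its top at about 0.16 m. The jar, mortar, rack and coloured look-alikes looked unmoved, and the gripper was clear of everything.

**One disagreement:** the carousel started about 1.83 rad from the key, outside the stated 0.45–1.45 rad. I went by the pictures, and the drop at that angle confirmed them.

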